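# Set the casting rings on their crucible formers

### The arm

A 6-joint arm with a two-finger parallel gripper is mounted at the origin on the work surface; the furniture and walls round the work are solid. World frame = base frame: x ahead of the robot, y to its left, z up, the work surface at z = 0. Lengths are in m, angles in rad, forces in N, time in s.
With the tool pointing down it reaches from about 0.275 to 0.875 m from the base axis. Payload 12.5 kg.
Tool frame: the origin (TCP) lies at the very end of the fingers, on their centre line; the grasp point (between the pads) lies ctrl.pinch_z behind it (ctrl.pinch_z is the distance from the TCP to the grasp point, in m); z points along the fingers, y is the line along which they close (so a half turn about z gives the same grasp; the last joint's range is limited). The gripper opens to 85 mm and grips with 20 to 120 N. Pads are 22 mm wide; open, the fingers measure 114 mm over their backs; the gripper's body (76 mm by 85 mm) begins 54 mm behind the grasp point. The pads swing forward as they close: fully open they stand 13 mm farther back than shut.
Start: joints at [-1.214, 0.351, 1.652, -0, 1.139, -0.085], TCP at [0.235, -0.497, 0.231] pointing down, gripper open.
Joint ranges: [-2.75, 2.75], [-0.79, 2.1], [0.01, 2.65], [-1.57, 4.71], [0.07, 3.14], [-2.87, 2.87]. Speed limits (rad/s): [2.22, 2.22, 2.79, 3.14, 3.14, 3.14].

### API

Orientations are given as a rotation vector (axis times angle).
In Python, from cell import ctrl gives the robot as it stands.
- The arm moves only by the shell command python3 jog.py 'ROWS'. ROWS is a JSON list of rows, 1 to 5 of them, each an object with the fields turn_vec (a list: a rotation vector rx, ry, rz in rad), pos (a list: dx, dy, dz in m), jaw (the finger opening in m); a field left out counts as zero (the opening has to be given); each row is the pose to reach, as a shift and turn from the pose commanded when the command began, along the tool's axes at that moment; what a row does not reach only later rows make up. A row lasts 1/10 s, in which the tool goes at most 0.05 m and 0.15 rad, less where a joint would pass 70% of its speed; a pose out of reach is approached as far as the arm can. The fingers move at their own pace and stop on an object; the grip force is fixed at half the most. Time passes only in rows, so rows that do not move let the fingers close. It prints the time, the measured TCP pose, the force, the opening and the grip force at its end. Input that does not fit is refused with a message, and nothing moves.
- ctrl.read_state(): the state, without advancing time (a new reading comes with each control period).
- ctrl.camera(name): name is "scene" or "top" or "wrist"; returns the picture (480x640x3 uint8, blue, green, red); there is no depth.
- ctrl.camera_model(name): a dict with "fx", "fy", "cx", "cy" (pixels), "cam_to_world" (4x4, takes a point from camera to world coordinates). Camera axes: x right, y up, looking along -z (the intrinsics and any distortion apply to the point x, -y, -z); pixel columns grow to the right and rows downward; lengths in m; the calibration is good to about 2 mm. A picture is of the moment at which its call begins: read the wrist's pose just before it. camera_model takes no time and is no camera call; for the wrist camera it gives the pose at the moment of the call.
- ctrl.sign_off(): hands the job in; it is judged then, once.
The state is a dict: "time": time; "joint_pos": joint angles; "qvel": joint speeds; "joint_efforts": joint torques, N m; "eef_pos": TCP position; "tool_rot": TCP orientation; "ft_force": force on the tool from outside, world axes, zero at the start; "ft_torque": the same for the moment, N m; "opening": finger opening in m; "grasp_force": force on a finger pad.
Only numpy, scipy, OpenCV 4.12 (cv2) and the standard library are available. Lean on these libraries where they do the work, as an engineer would, in place of code of your own. Each camera call takes 0.05 s, during which the arm holds its last target. There are 200 camera calls.

### The job

Four waxed-up crucible formers are ready for investing: put each steel casting ring over the wax pattern on the rubber former of its own size and shape, so that every ring stands upright with its lower rim flat on the former's flange all round. Lower each ring all the way down before letting go, do not drop or force it or bump the wax patterns hard, and leave the green bowl and the wax tin where they are.

Things in the scene. Friction and masses are not known exactly. Their poses are not given: they have to be found in the camera images.
- small_ring: the smallest round steel casting ring: a plain tube, open at both ends, standing upright on the bench; 36 mm outside, 32 mm bore (wall 2 mm), 50 mm tall. Origin: centre of the lower rim; z along the tube. Loose, 0.06 to 0.23 kg
- medium_ring: the middle-sized round steel casting ring: a plain tube, open at both ends, standing upright on the bench; 50 mm outside, 46 mm bore (wall 2 mm), 50 mm tall. Origin: centre of the lower rim; z along the tube. Loose, 0.06 to 0.23 kg
- large_ring: the largest round steel casting ring: a plain tube, open at both ends, standing upright on the bench; 64 mm outside, 60 mm bore (wall 2 mm), 50 mm tall. Origin: centre of the lower rim; z along the tube. Loose, 0.06 to 0.23 kg
- oval_ring: the oval steel casting ring: a tube with straight flanks and round ends, open at both ends, standing upright on the bench; 72 x 44 mm outside, 68 x 40 mm bore (wall 2 mm), 50 mm tall. Take it across the flanks. Origin: centre of the lower rim; x along the long side, y across the flanks, z up the tube. Loose, 0.1 to 0.2 kg
- small_former: smallest round crucible former of grey-buff rubber, fixed to the bench. Heights above the bench: flange top 8 mm, collar to 12 mm, cone to 26 mm, green wax on it to 46 mm. Flange 48 mm across; collar 27 mm across, tapering to 10 mm; one wax crown, within 6 mm of the axis. Its ring goes over the collar (2.5 mm play all round) onto the flange. Origin: centre of the underside; z up
- medium_former: middle-sized round crucible former of grey-buff rubber, fixed to the bench. Heights above the bench: flange top 8 mm, collar to 12 mm, cone to 26 mm, green wax on it to 46 mm. Flange 62 mm across; collar 41 mm across, tapering to 24 mm; two wax crowns, within 16 mm of the axis. Its ring goes over the collar (2.5 mm play all round) onto the flange. Origin: centre of the underside; z up
- large_former: largest round crucible former of grey-buff rubber, fixed to the bench. Heights above the bench: flange top 8 mm, collar to 12 mm, cone to 26 mm, green wax on it to 46 mm. Flange 76 mm across; collar 55 mm across, tapering to 38 mm; three wax crowns, within 19 mm of the axis. Its ring goes over the collar (2.5 mm play all round) onto the flange. Origin: centre of the underside; z up
- oval_former: oval crucible former of grey-buff rubber, fixed to the bench. Heights above the bench: flange top 8 mm, collar to 12 mm, cone to 26 mm, green wax on it to 46 mm. Flange 84 x 56 mm; collar 63 x 35 mm, tapering to 46 x 18 mm; long side along x; a row of four wax crowns along x, 41 x 11 mm. Its ring goes over the collar (2.5 mm play all round) onto the flange. Origin: centre of the underside; z up
- mixing_bowl: green rubber mixing bowl, 115 mm across, 60 mm tall, between the two groups; a bystander. Origin: centre of the underside
- wax_box: flat shut wax tin, 94 x 62 x 18 mm, behind the bowl; a bystander. Behind it a wall-high blind hangs across the rear edge of the bench, about 0.7 m ahead of the robot: keep arm and wrist clear of it. Origin: centre of the underside

How it is judged:
At the end, for the whole second after the job is handed in: each of the four rings stands at rest and released on the former of its own size and shape: centred on it within 6 mm, its lower rim within 3 mm of the flange's height, upright within 0.06 rad, and the oval ring's long side within 0.15 rad of the oval former's (horizontal distance between small_ring and small_former below 0.006 m and z of small_ring in the frame of small_former between 0.005 and 0.011 m and angle between each of small_ring, medium_ring, large_ring, oval_ring's own z axis and vertical below 0.06 rad and linear speed of each of small_ring, medium_ring, large_ring, oval_ring below 0.02 m/s and angular speed of each of small_ring, medium_ring, large_ring, oval_ring below 0.2 rad/s and horizontal distance between medium_ring and medium_former below 0.006 m and z of medium_ring in the frame of medium_former between 0.005 and 0.011 m and horizontal distance between large_ring and large_former below 0.006 m and z of large_ring in the frame of large_former between 0.005 and 0.011 m and horizontal distance between oval_ring and oval_former below 0.006 m and z of oval_ring in the frame of oval_former between 0.005 and 0.011 m and angle between the x axis of oval_ring and the x axis of oval_former, either way round below 0.15 rad); the robot touches nothing.
It fails at once if a ring was dropped onto its former (faster than 0.45 m/s in the last 3 cm) ((horizontal distance between small_ring and small_former below 0.02 m and z of small_ring in the frame of small_former below 0.04 m and linear speed of small_ring above 0.45 m/s) or (horizontal distance between medium_ring and medium_former below 0.02 m and z of medium_ring in the frame of medium_former below 0.04 m and linear speed of medium_ring above 0.45 m/s) or (horizontal distance between large_ring and large_former below 0.02 m and z of large_ring in the frame of large_former below 0.04 m and linear speed of large_ring above 0.45 m/s) or (horizontal distance between oval_ring and oval_former below 0.02 m and z of oval_ring in the frame of oval_former below 0.04 m and linear speed of oval_ring above 0.45 m/s)).
It fails at once if a former or its wax pattern was pressed or knocked with more than 120 N (contact force between any of small_former, medium_former, large_former, oval_former and anything else above 120 N).
It fails at once if the mixing bowl was moved by more than 20 mm (distance of mixing_bowl from where it was at the start of the episode above 0.02 m).
It fails at once if the wax tin was moved by more than 20 mm (distance of wax_box from where it was at the start of the episode above 0.02 m).
It also fails if it takes over 96 s, if anything falls off the work surface, if the arm or the gripper's body presses on something with over 40 N, if the wrist force passes 120 N, or if a joint passes its speed limit or range.

## Working session

There is one attempt and no reset: what is moved stays moved. The work goes in short steps, Python scripts to look and compute and a shell command to move; the robot and the scene stay as the last step left them, time stands still between calls to the robot, and variables do not carry over. Pictures are saved under pics/ and viewed, at most 14 in all, crops included, and the job is handed in when it is done.

```bash
ls; mkdir -p pics; python3 - <<'E'
from cell import ctrl
import cv2
s=ctrl.read_state();print(s,ctrl.pinch_z)
for n in("scene","top"):
    cv2.imwrite(f"pics/{n}0.png",ctrl.camera(n));print(n,ctrl.camera_model(n))
E
```

```text
cell.py
jog.py
pics
{'time': 0.0, 'joint_pos': array([-1.21357006e+00,  3.51227438e-01,  1.65242389e+00, -1.49237695e-06,
        1.13911133e+00, -8.46032415e-02]), 'qvel': array([-0.00103446,  0.00082693, -0.00024009, -0.00070954, -0.00103616,
       -0.00073464]), 'joint_efforts': array([-6.99738248e-04, -5.06101656e+01, -2.91410244e+01, -1.09816363e-04,
        4.48181803e-03, -6.26523217e-06]), 'eef_pos': array([ 0.23508089, -0.49686051,  0.23076332]), 'tool_rot': array([-3.06411280e+00, -6.88139816e-01,  2.51760342e-04]), 'ft_force': array([-0.04091455, -0.06777256,  0.76949292]), 'ft_torque': array([-0.01633049,  0.01399547,  0.00113931]), 'grasp_force': 0.0, 'opening': 0.08544994100950257} 0.0187
scene {'fx': 563.4399851602593, 'fy': 563.4399851602593, 'cx': 328.9809534435658, 'cy': 242.45756668142567, 'cam_to_world': array([[-0.88422381,  0.24117789, -0.39997685,  0.03662028],
       [-0.46653054, -0.41517026,  0.78101402,  0.8869564 ],
       [ 0.02230482,  0.87719261,  0.47962029,  0.56777439],
       [ 0.        ,  0.        ,  0.        ,  1.        ]])}
top {'fx': 545.6814843521521, 'fy': 545.6814843521521, 'cx': 328.9280268096455, 'cy': 241.17227160210993, 'cam_to_world': array([[-0.00447646,  0.99298865, -0.11812499,  0.32057311],
       [-0.99997564, -0.00507774, -0.00478972,  0.00257722],
       [-0.00535594,  0.11810067,  0.99298718,  1.35718358],
       [ 0.        ,  0.        ,  0.        ,  1.        ]])}
```

View pics/top0.png

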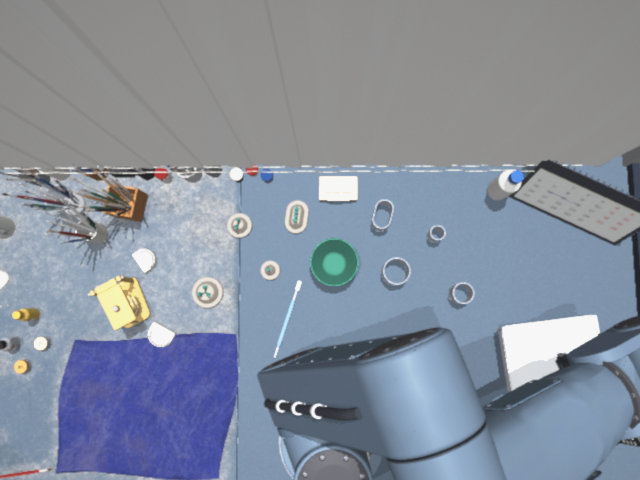

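View pics/scene0.png

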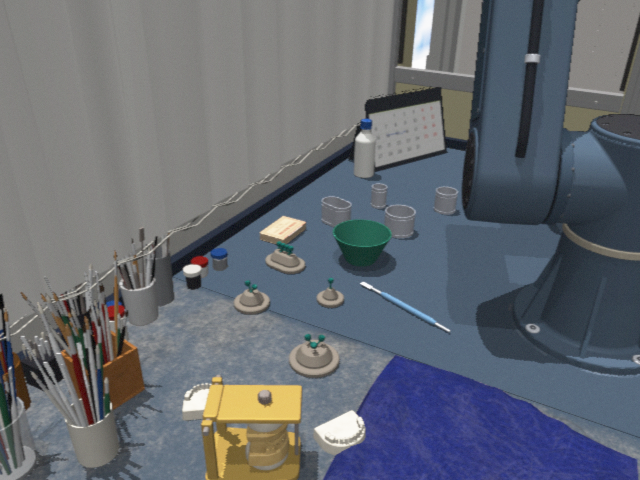

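Top view: the rings are oval (383,214), small (437,233), large (396,271) and medium (462,294). The formers are medium (239,225), oval (297,217), small (270,270) and large (207,292). The scene view confirms this layout, with the rings standing free of each other. Next I'll convert these to rough positions and check the wrist camera.

```bash
cat > h.py <<'E'
import numpy as np, cv2
from cell import ctrl
from scipy.spatial.transform import Rotation as R
def ray(m,uv):
    uv=np.atleast_2d(uv).astype(float);T=m["cam_to_world"]
    d=np.c_[(uv[:,0]-m["cx"])/m["fx"],-(uv[:,1]-m["cy"])/m["fy"],-np.ones(len(uv))]@T[:3,:3].T
    return T[:3,3],d
def onz(m,uv,z):
    o,d=ray(m,uv);return (o+d*((z-o[2])/d[:,2])[:,None])
def proj(m,p):
    T=m["cam_to_world"];c=(np.atleast_2d(p)-T[:3,3])@T[:3,:3]
    return np.c_[m["cx"]+m["fx"]*c[:,0]/-c[:,2],m["cy"]-m["fy"]*c[:,1]/-c[:,2]]
def tool(p,s=None):
    "world displacement to point p in tool axes"
    s=s or ctrl.read_state();return R.from_rotvec(s["tool_rot"]).inv().apply(np.asarray(p)-s["eef_pos"])
E
python3 - <<'E'
from h import *
m=ctrl.camera_model("top")
for n,uv,z in [("oR",(383,214),.05),("sR",(437,233),.05),("lR",(396,271),.05),("mR",(462,294),.05),("mF",(239,225),.01),("oF",(297,217),.01),("sF",(270,270),.01),("lF",(207,292),.01),("bowl",(335,262),.05),("tin",(338,188),.018)]:
    p=onz(m,uv,z)[0];print(n,p.round(3),np.hypot(*p[:2]).round(3))
w=ctrl.camera_model("wrist");s=ctrl.read_state()
A=R.from_rotvec(s["tool_rot"]).as_matrix()
print({k:w[k] for k in w if k!="cam_to_world"});print("cam in tool",A.T@(w["cam_to_world"][:3,3]-s["eef_pos"]));print(A.T@w["cam_to_world"][:3,:3])
cv2.imwrite("pics/w0.png",ctrl.camera("wrist"))
E
```

```text
oR [ 0.542 -0.123  0.05 ] 0.555
sR [ 0.495 -0.252  0.05 ] 0.555
lR [ 0.403 -0.151  0.05 ] 0.431
mR [ 0.348 -0.308  0.05 ] 0.464
mF [0.523 0.233 0.01 ] 0.572
oF [0.542 0.089 0.01 ] 0.549
sF [0.41  0.155 0.01 ] 0.438
lF [0.356 0.31  0.01 ] 0.472
bowl [ 0.426 -0.005  0.05 ] 0.426
tin [ 0.614 -0.014  0.018] 0.614
{'fx': 417.4870758320006, 'fy': 417.4870758320006, 'cx': 324.4354657036617, 'cy': 240.32977222513242}
cam in tool [ 0.07160126 -0.00086737 -0.14275146]
[[ 5.33117399e-04  9.58397332e-01  2.85436980e-01]
 [ 9.99999858e-01 -5.18535104e-04 -1.26664255e-04]
 [ 2.66144106e-05  2.85437007e-01 -9.58397472e-01]]
```

```bash
python3 jog.py '[{"turn_vec":[0,0,0.15],"pos":[0.04,-0.02,0],"jaw":0.085},{"turn_vec":[0,0,0.30],"pos":[0.08,-0.04,0],"jaw":0.085},{"turn_vec":[0,0,0.4423],"pos":[0.12,-0.06,0],"jaw":0.085},{"turn_vec":[0,0,0.4423],"pos":[0.16,-0.08,0],"jaw":0.085},{"turn_vec":[0,0,0.4423],"pos":[0.2,-0.09,0],"jaw":0.085}]'; python3 -c "
from h import *
print(ctrl.read_state()['tool_rot'],tool([.49,-.21,.23]))"
```

```text
time: 0.65
eef_pos: [0.3781, -0.3281, 0.2313]
tool_rot: [-3.141, 0.002, 0.001]
ft_force: [0.9, -1.4, 0.1]
opening: 0.0849
grasp_force: 0.0
[-3.14111203e+00  1.71451277e-03  5.04261698e-04] [ 0.11179245 -0.11825231  0.00130386]
```

```bash
python3 jog.py '[{"pos":[0.03,-0.03,0],"jaw":0.085},{"pos":[0.06,-0.06,0],"jaw":0.085},{"pos":[0.09,-0.09,0],"jaw":0.085},{"pos":[0.11,-0.118,0],"jaw":0.085},{"pos":[0.11,-0.118,0],"jaw":0.085}]'; python3 jog.py '[{"jaw":0.085}]'; python3 -c "
from h import *
m=ctrl.camera_model('wrist');np.save('mw1.npy',m,allow_pickle=True);cv2.imwrite('pics/w1.png',ctrl.camera('wrist'))"
```

```text
time: 1.15
eef_pos: [0.4892, -0.2095, 0.231]
tool_rot: [-3.141, -0.005, 0.0]
ft_force: [-0.4, 0.3, -0.5]
opening: 0.0848
grasp_force: 0.0
time: 1.25
eef_pos: [0.4876, -0.2119, 0.231]
tool_rot: [-3.141, -0.002, 0.001]
ft_force: [-1.3, -0.4, -0.8]
opening: 0.0852
grasp_force: 0.0
```

View pics/w1.png

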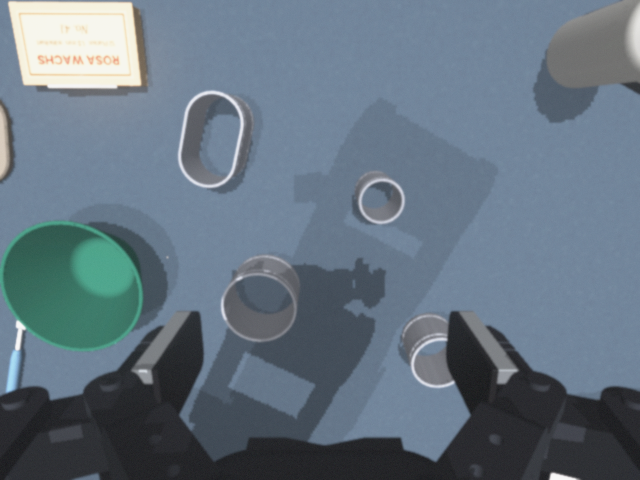

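The wrist view shows all four rings with bright top rims: oval (212,137), small (381,201), large (258,306) and medium (435,362, touching a finger in the image). Next I'll measure the rims.

```bash
cat >> h.py <<'E'
def rims(im,m,guess,z=.05,box=.045,thr=None):
    "bright rim mask -> filled outer contour -> rectified to plane z -> centre, size(mm), angle of long side vs world x"
    out={}
    for n,(g,half) in guess.items():
        # rectify patch on plane z: 0.25 mm/px, rows = -x, cols = -y
        S=4000;N=int(2*box*S)
        cs=np.array([[g[0]+box,g[1]+box,z],[g[0]+box,g[1]-box,z],[g[0]-box,g[1]-box,z],[g[0]-box,g[1]+box,z]])
        H=cv2.getPerspectiveTransform(proj(m,cs).astype(np.float32),np.float32([[0,0],[N,0],[N,N],[0,N]]))
        P=cv2.warpPerspective(im,H,(N,N),flags=cv2.INTER_CUBIC);v=cv2.cvtColor(P,cv2.COLOR_BGR2HSV)
        mk=thr(v)
        k,_=cv2.findContours(mk.astype(np.uint8),cv2.RETR_EXTERNAL,cv2.CHAIN_APPROX_NONE)
        k=max(k,key=lambda c:np.prod(cv2.boundingRect(c)[2:]));hull=cv2.convexHull(k)
        (cx,cy),(a,b),ang=cv2.minAreaRect(hull);M=cv2.moments(hull)
        mc=np.array([M["m10"],M["m01"]])/M["m00"]
        w=lambda c:np.array([g[0]+box-c[1]/S,g[1]+box-c[0]/S])
        bp=cv2.boxPoints(((cx,cy),(a,b),ang));e=max((bp[1]-bp[0],bp[2]-bp[1]),key=np.linalg.norm)
        yaw=(np.arctan2(-e[0],-e[1])+np.pi/2)%np.pi-np.pi/2
        out[n]=w(mc)
        print(n,"mom",w(mc).round(4),"rect",w((cx,cy)).round(4),"size mm",round(a/4,1),round(b/4,1),"area-d",round(2*np.sqrt(M["m00"]/np.pi)/4,1),"yaw",round(yaw,3))
        vis=P.copy();cv2.drawContours(vis,[hull],-1,(0,0,255),1);cv2.imwrite(f"pics/p_{n}.png",vis)
    return out
steel=lambda v:(v[...,2]>175)&(v[...,1]<60)
E
python3 - <<'E'
from h import *
m=np.load('mw1.npy',allow_pickle=True).item();im=cv2.imread('pics/w1.png')
rims(im,m,{"oR":((.542,-.123),0),"sR":((.495,-.252),0),"lR":((.403,-.151),0),"mR":((.348,-.308),0)},thr=steel)
cv2.imwrite("pics/v1.png",np.vstack([np.hstack([cv2.imread(f"pics/p_{n}.png")for n in a]) for a in(("oR","sR"),("lR","mR"))])[::,::][:720:1].copy())
v=cv2.imread("pics/v1.png");cv2.imwrite("pics/v1.png",cv2.resize(v,(600,600)))
E
```

```text
oR mom [ 0.5411 -0.125 ] rect [ 0.541  -0.1249] size mm 44.9 73.2 area-d 60.1 yaw -0.266
sR mom [ 0.4948 -0.2564] rect [ 0.4946 -0.2564] size mm 36.2 35.8 area-d 36.2 yaw 0.0
lR mom [ 0.4015 -0.1253] rect [ 0.402  -0.1249] size mm 23.3 4.1 area-d 9.7 yaw 0.06
mR mom [ 0.3475 -0.308 ] rect [ 0.3471 -0.3059] size mm 51.6 35.3 area-d 44.0 yaw 0.234
```

View pics/v1.png

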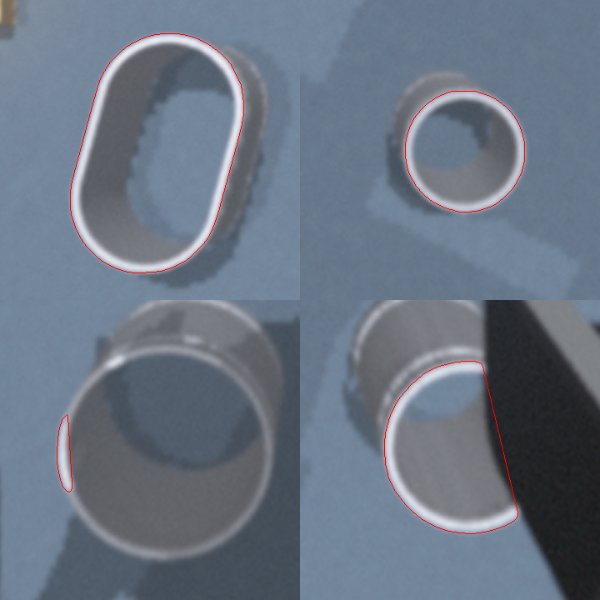

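The plane-rectified rims match the given sizes: oval 73x45, small 36. The large ring is in shadow and the medium one is partly hidden by a finger, so I'll measure those from closer. Next come hover looks over the formers while the gripper is empty.

```bash
cat > look.py <<'E'
import sys
from h import *
m=ctrl.camera_model('wrist');n=sys.argv[1];s=ctrl.read_state();print("at",s["eef_pos"].round(4),np.abs(s["qvel"]).max().round(3))
cv2.imwrite(f'pics/{n}.png',ctrl.camera('wrist'));np.save(f'm_{n}.npy',m,allow_pickle=True)
E
python3 jog.py '[{"pos":[-0.01,-0.045,0.01],"jaw":0.085},{"pos":[-0.02,-0.09,0.02],"jaw":0.085},{"pos":[-0.03,-0.135,0.03],"jaw":0.085},{"pos":[-0.04,-0.18,0.04],"jaw":0.085},{"pos":[-0.05,-0.225,0.05],"jaw":0.085}]' >/dev/null
python3 jog.py '[{"pos":[-0.01,-0.045,0.005],"jaw":0.085},{"pos":[-0.02,-0.09,0.01],"jaw":0.085},{"pos":[-0.028,-0.142,0.02],"jaw":0.085},{"pos":[-0.028,-0.142,0.02],"jaw":0.085},{"pos":[-0.028,-0.142,0.02],"jaw":0.085}]'
python3 jog.py '[{"jaw":0.085},{"jaw":0.085}]' >/dev/null; python3 look.py sF
python3 -c "
from h import *
print(tool([.356,.31,.16]))"
```

```text
time: 2.3
eef_pos: [0.4095, 0.1546, 0.1612]
tool_rot: [3.141, 0.001, -0.001]
ft_force: [0.4, -1.0, -0.6]
opening: 0.0847
grasp_force: 0.0
at [0.4102 0.1533 0.1615] 0.003
[-0.05464481 -0.15642651  0.00147816]
```

View pics/sF.png

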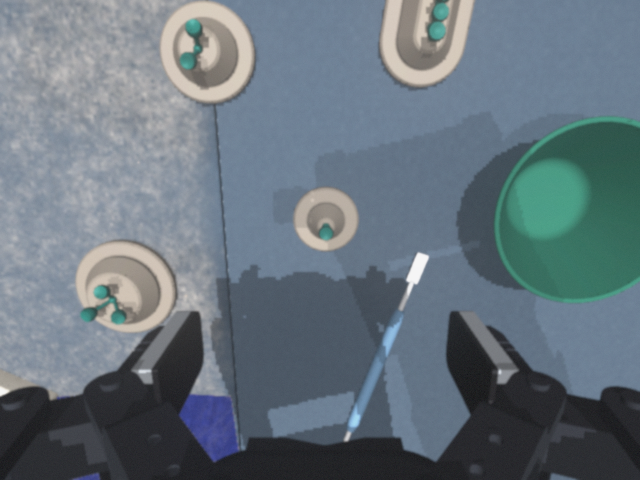

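The view shows the small former at (326,219) with its flange fully visible, the medium former at (208,52) and the large former at (125,286). The oval former is cut off at the top. I'll hover over the other three.

```bash

python3 jog.py '[{"pos":[-0.015,-0.045,0],"jaw":0.085},{"pos":[-0.03,-0.09,0],"jaw":0.085},{"pos":[-0.045,-0.13,0],"jaw":0.085},{"pos":[-0.055,-0.156,0],"jaw":0.085},{"pos":[-0.055,-0.156,0],"jaw":0.085}]'>/dev/null
python3 jog.py '[{"jaw":0.085},{"jaw":0.085}]' >/dev/null; python3 look.py lF
python3 jog.py '[{"pos":[0.04,0.02,0],"jaw":0.085},{"pos":[0.08,0.04,0],"jaw":0.085},{"pos":[0.12,0.06,0],"jaw":0.085},{"pos":[0.167,0.077,0],"jaw":0.085},{"pos":[0.167,0.077,0],"jaw":0.085}]'>/dev/null
python3 jog.py '[{"jaw":0.085},{"jaw":0.085}]' >/dev/null; python3 look.py mF
python3 jog.py '[{"pos":[0.01,0.05,0],"jaw":0.085},{"pos":[0.019,0.1,0],"jaw":0.085},{"pos":[0.019,0.144,0],"jaw":0.085},{"pos":[0.019,0.144,0],"jaw":0.085},{"pos":[0.019,0.144,0],"jaw":0.085}]'>/dev/null
python3 jog.py '[{"jaw":0.085}]' >/dev/null; python3 look.py oF
python3 - <<'E'
from h import *
buff=lambda v:(v[...,0]>3)&(v[...,0]<25)&(v[...,1]>25)&(v[...,2]>90)
for n,g in dict(sF=(.41,.155),lF=(.356,.31),mF=(.523,.233),oF=(.542,.089)).items():
    rims(cv2.imread(f'pics/{n}.png'),np.load(f'm_{n}.npy',allow_pickle=True).item(),{n:(g,0)},z=.008,box=.055,thr=buff)
v=np.vstack([np.hstack([cv2.imread(f"pics/p_{n}.png")for n in a]) for a in(("sF","lF"),("mF","oF"))]);cv2.imwrite("pics/v2.png",cv2.resize(v,(600,600)))
E
```

```text
at [0.3554 0.3097 0.1613] 0.005
at [0.5211 0.2332 0.1612] 0.018
at [0.5403 0.0908 0.1615] 0.01
sF mom [0.4093 0.1528] rect [0.4092 0.1528] size mm 45.2 46.5 area-d 45.9 yaw -0.111
lF mom [0.3555 0.3073] rect [0.3555 0.3074] size mm 74.0 73.8 area-d 74.1 yaw 0.0
mF mom [0.5168 0.2307] rect [0.5156 0.2347] size mm 60.0 75.5 area-d 65.0 yaw -0.569
oF mom [0.5429 0.0875] rect [0.5428 0.0874] size mm 53.9 82.0 area-d 69.3 yaw -0.14
```

View pics/v2.png

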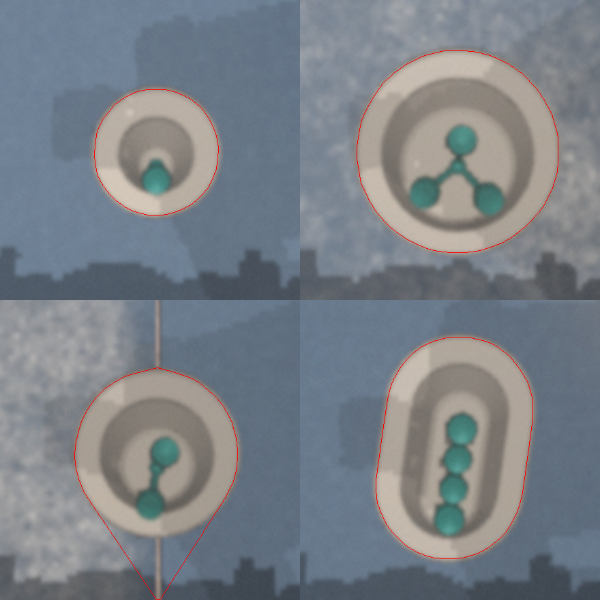

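All four flanges are outlined cleanly except the medium, where the bench seam pulls the hull out. I'll remove that with a morphological opening. Next I'll hover over the oval ring.

```bash

python3 jog.py '[{"pos":[0,0.05,0],"jaw":0.085},{"pos":[0,0.1,0],"jaw":0.085},{"pos":[0,0.15,0],"jaw":0.085},{"pos":[0,0.2,0],"jaw":0.085},{"pos":[0,0.216,0],"jaw":0.085}]'>/dev/null
python3 jog.py '[{"jaw":0.085},{"jaw":0.085}]' >/dev/null; python3 look.py oR
python3 - <<'E'
from h import *
K=np.ones((41,41),np.uint8)
buff=lambda v:cv2.morphologyEx(((v[...,0]>3)&(v[...,0]<25)&(v[...,1]>25)&(v[...,2]>90)).astype(np.uint8),cv2.MORPH_OPEN,np.ones((15,15),np.uint8))
n='mF';rims(cv2.imread(f'pics/{n}.png'),np.load(f'm_{n}.npy',allow_pickle=True).item(),{n:((.523,.233),0)},z=.008,box=.045,thr=buff)
n='oR';rims(cv2.imread(f'pics/{n}.png'),np.load(f'm_{n}.npy',allow_pickle=True).item(),{n:((.541,-.125),0)},z=.05,box=.05,thr=steel)
print(tool([.541,-.125,.012]))
E
```

```text
at [ 0.5407 -0.125   0.1611] 0.019
mF mom [0.5218 0.231 ] rect [0.5211 0.2313] size mm 60.0 58.1 area-d 59.5 yaw 0.976
oR mom [ 0.5418 -0.1251] rect [ 0.5425 -0.1253] size mm 43.8 69.0 area-d 58.4 yaw -0.261
[0.00033745 0.00039563 0.14920427]
```

```bash
python3 - <<'E'
from h import *
for t in (120,140,160):
    n='oR';rims(cv2.imread(f'pics/{n}.png'),np.load(f'm_{n}.npy',allow_pickle=True).item(),{n:((.541,-.125),0)},z=.05,box=.05,thr=lambda v:(v[...,2]>t)&(v[...,1]<60))
for k in (7,9,11):
    buff=lambda v:cv2.morphologyEx(((v[...,0]>3)&(v[...,0]<28)&(v[...,1]>20)&(v[...,2]>80)).astype(np.uint8),cv2.MORPH_OPEN,np.ones((k,k),np.uint8))
    n='mF';rims(cv2.imread(f'pics/{n}.png'),np.load(f'm_{n}.npy',allow_pickle=True).item(),{n:((.523,.233),0)},z=.008,box=.045,thr=buff)
v=np.hstack([cv2.resize(cv2.imread(f"pics/p_{n}.png"),(400,400))for n in ("oR","mF")]);cv2.imwrite("pics/v3.png",v)
E
```

```text
oR mom [ 0.5436 -0.1252] rect [ 0.5443 -0.1259] size mm 46.4 77.4 area-d 62.7 yaw -0.253
oR mom [ 0.5418 -0.1251] rect [ 0.5427 -0.1254] size mm 45.9 70.8 area-d 60.0 yaw -0.255
oR mom [ 0.5418 -0.1251] rect [ 0.5425 -0.1254] size mm 44.4 69.8 area-d 58.9 yaw -0.263
mF mom [0.522  0.2308] rect [0.5222 0.2309] size mm 60.6 60.4 area-d 60.5 yaw 0.219
mF mom [0.522  0.2308] rect [0.522  0.2309] size mm 60.5 59.8 area-d 60.5 yaw 0.0
mF mom [0.522  0.2308] rect [0.5221 0.2309] size mm 60.2 59.8 area-d 60.5 yaw 0.0
```

View pics/v3.png

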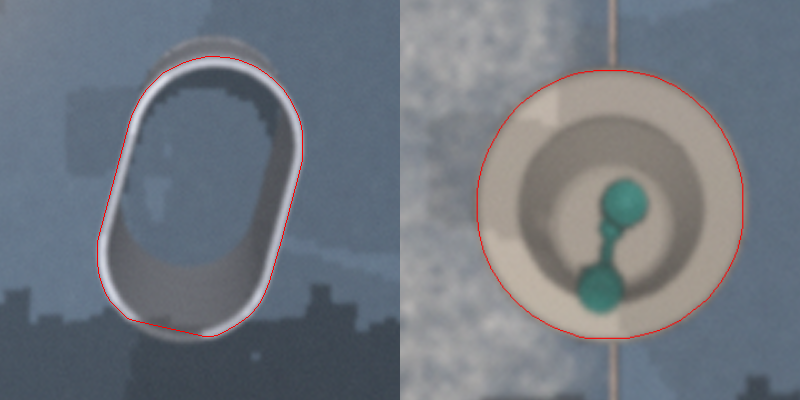

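Medium former is at (0.522, 0.2308). On the oval ring the near end is in shadow and was clipped, but its ends at rows 55 and 341 of the patch put the centre at x≈0.5415, yaw -0.263. Now I'll grasp it.

```bash

python3 jog.py '[{"turn_vec":[0,0,0.13],"pos":[0,0,0.03],"jaw":0.085},{"turn_vec":[0,0,0.263],"pos":[0.001,0,0.07],"jaw":0.085},{"turn_vec":[0,0,0.263],"pos":[0.001,0,0.11],"jaw":0.085},{"turn_vec":[0,0,0.263],"pos":[0.001,0,0.14],"jaw":0.085},{"turn_vec":[0,0,0.263],"pos":[0.001,0,0.149],"jaw":0.085}]'
python3 jog.py '[{"jaw":0.085},{"jaw":0.03},{"jaw":0.03},{"jaw":0.03},{"jaw":0.03}]'
python3 jog.py '[{"jaw":0.03},{"jaw":0.03},{"jaw":0.03},{"jaw":0.03}]'
```

```text
time: 5.95
eef_pos: [0.5401, -0.1241, 0.0096]
tool_rot: [-3.114, 0.409, 0.007]
ft_force: [-0.1, -0.7, -0.0]
opening: 0.0847
grasp_force: 0.0
time: 6.45
eef_pos: [0.5424, -0.1265, 0.0138]
tool_rot: [3.114, -0.413, 0.003]
ft_force: [-1.9, 1.3, 8.0]
opening: 0.0433
grasp_force: 60.5
time: 6.85
eef_pos: [0.5424, -0.1266, 0.0138]
tool_rot: [3.114, -0.413, 0.003]
ft_force: [-1.7, 1.4, 7.5]
opening: 0.0431
grasp_force: 60.5
```

```bash

python3 jog.py '[{"pos":[0,0,-0.01],"jaw":0.03},{"pos":[0,0,-0.04],"jaw":0.03},{"pos":[0,0,-0.08],"jaw":0.03},{"pos":[0,0,-0.1],"jaw":0.03},{"pos":[0,0,-0.1],"jaw":0.03}]'
python3 -c "
from h import *
print(tool([.5442,.0873,.114]))"
```

```text
time: 7.35
eef_pos: [0.5431, -0.1269, 0.116]
tool_rot: [3.113, -0.413, 0.009]
ft_force: [-0.1, -0.1, -1.5]
opening: 0.0429
grasp_force: 61.3
[-0.05477875 -0.20707464  0.00156902]
```

```bash

python3 jog.py '[{"pos":[-0.01,-0.04,0],"jaw":0.03},{"turn_vec":[0,0,-0.05],"pos":[-0.022,-0.085,0],"jaw":0.03},{"turn_vec":[0,0,-0.1],"pos":[-0.034,-0.13,0],"jaw":0.03},{"turn_vec":[0,0,-0.123],"pos":[-0.046,-0.175,0],"jaw":0.03},{"turn_vec":[0,0,-0.123],"pos":[-0.055,-0.207,0],"jaw":0.03}]'
python3 jog.py '[{"jaw":0.03},{"jaw":0.03},{"jaw":0.03}]'
python3 look.py hold1
python3 -c "
from h import *
s=ctrl.read_state();print(tool([.5442,.0873,.06]),2*np.arctan2(s['tool_rot'][1],s['tool_rot'][0]))"
```

```text
time: 7.85
eef_pos: [0.5415, 0.0903, 0.1116]
tool_rot: [3.134, -0.218, -0.002]
ft_force: [0.3, -0.5, -1.0]
opening: 0.0434
grasp_force: 61.7
time: 8.15
eef_pos: [0.5422, 0.087, 0.1119]
tool_rot: [3.133, -0.222, -0.001]
ft_force: [0.1, 0.2, -1.9]
opening: 0.0431
grasp_force: 61.8
at [0.5422 0.087  0.1119] 0.01
[ 0.00183335 -0.00081207  0.0519961 ] -0.1417772010064274
```

View pics/hold1.png

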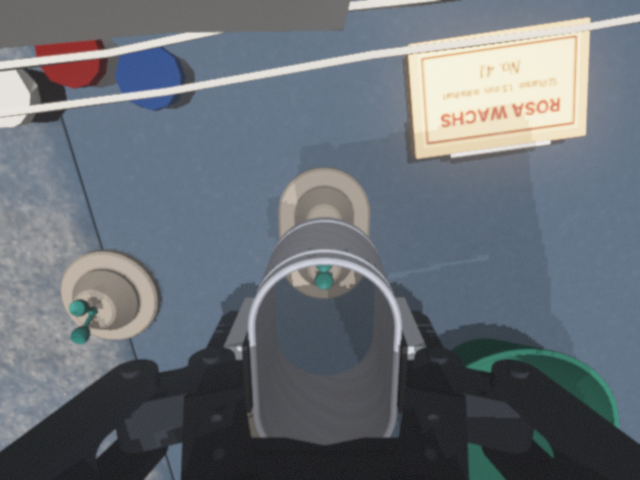

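The view shows the oval ring held symmetrically between the fingers. The far top outer rim is at about (324,260), the far lower rim at about (322,220), and the former is below it at (325,232). I'll check the ring's offset in the hand.

```bash
python3 -c "
from h import *
m=np.load('m_hold1.npy',allow_pickle=True).item()
for uv,z in (((324,259),.148),((322,220),.098)):
    p=onz(m,uv,z)[0]; print(p.round(4), tool(p).round(4))
"
```

```text
[0.5761 0.0824 0.148 ] [ 0.0341 -0.0005 -0.036 ]
[0.5748 0.0834 0.098 ] [ 0.0326 -0.0013  0.014 ]
```

```bash

python3 jog.py '[{"pos":[0.0025,-0.0008,0.01],"jaw":0.03},{"pos":[0.0025,-0.0008,0.03],"jaw":0.03},{"pos":[0.0025,-0.0008,0.045],"jaw":0.03},{"pos":[0.0025,-0.0008,0.06],"jaw":0.03},{"pos":[0.0025,-0.0008,0.07],"jaw":0.03}]'
python3 jog.py '[{"pos":[0,0,0.006],"jaw":0.03},{"pos":[0,0,0.011],"jaw":0.03},{"pos":[0,0,0.015],"jaw":0.03},{"pos":[0,0,0.017],"jaw":0.03},{"pos":[0,0,0.017],"jaw":0.03}]'
python3 -c "
from h import *
print(tool([.5449,.0873,.0218]))"
```

```text
time: 8.7
eef_pos: [0.5446, 0.0877, 0.0407]
tool_rot: [3.134, -0.222, -0.002]
ft_force: [-0.5, -0.3, -1.4]
opening: 0.0435
grasp_force: 61.8
time: 9.2
eef_pos: [0.5451, 0.0883, 0.0253]
tool_rot: [-3.134, 0.22, -0.0]
ft_force: [0.3, 0.2, -1.6]
opening: 0.0434
grasp_force: 61.8
[-1.25228012e-05  9.87004836e-04  3.51970063e-03]
```

```bash

python3 jog.py '[{"pos":[0,0.0005,0.001],"jaw":0.03},{"pos":[0,0.001,0.002],"jaw":0.03},{"pos":[0,0.001,0.003],"jaw":0.03},{"pos":[0,0.001,0.004],"jaw":0.03},{"pos":[0,0.001,0.004],"jaw":0.03}]'
```

```text
time: 9.7
eef_pos: [0.5449, 0.0872, 0.0218]
tool_rot: [3.134, -0.22, 0.0]
ft_force: [-4.1, -0.9, 6.0]
opening: 0.0436
grasp_force: 62.7
```

Contact is 6 N up at the expected height. I'll release, rise and look.

```bash

python3 jog.py '[{"jaw":0.06},{"jaw":0.07},{"jaw":0.07},{"pos":[0,0,-0.02],"jaw":0.07},{"pos":[0,0,-0.05],"jaw":0.07}]'
python3 jog.py '[{"turn_vec":[0,0,0.07],"pos":[0,0,-0.045],"jaw":0.085},{"turn_vec":[0,0,0.141],"pos":[0,0,-0.09],"jaw":0.085},{"turn_vec":[0,0,0.141],"pos":[0,0,-0.09],"jaw":0.085},{"turn_vec":[0,0,0.141],"pos":[0,0,-0.09],"jaw":0.085}]'
python3 look.py oDone
```

```text
time: 10.2
eef_pos: [0.5438, 0.0872, 0.0705]
tool_rot: [3.133, -0.221, -0.005]
ft_force: [0.3, -0.1, 0.1]
opening: 0.0698
grasp_force: 0.0
time: 10.6
eef_pos: [0.5451, 0.0873, 0.1619]
tool_rot: [-3.11, 0.44, -0.003]
ft_force: [-0.7, 0.6, -1.0]
opening: 0.0847
grasp_force: 0.0
at [0.5451 0.0873 0.1619] 0.041
```

View pics/oDone.png

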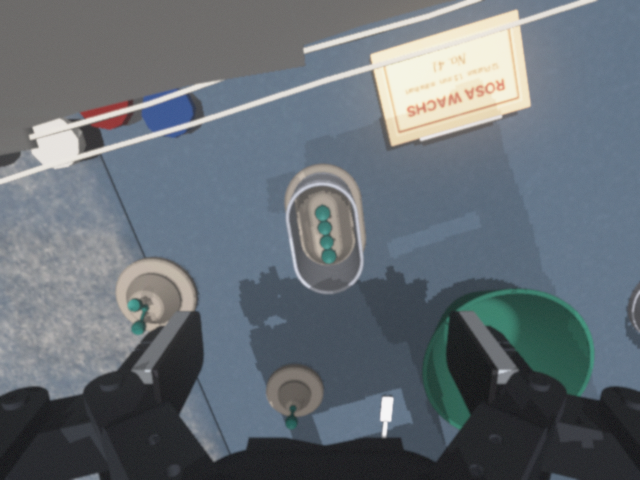

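The oval ring is over the wax row on the flange, with its rim centred at about (325,237). I turned the wrist the wrong way, to yaw -0.28, and will undo that. Next I'll verify the rim centre and move to hover over the large ring.

```bash
python3 - <<'E'
from h import *
for t in(130,150,170):
    n='oDone';rims(cv2.imread(f'pics/{n}.png'),np.load(f'm_{n}.npy',allow_pickle=True).item(),{n:((.543,.0875),0)},z=.058,box=.045,thr=lambda v:(v[...,2]>t)&(v[...,1]<35))
print(tool([.402,-.151,.161]))
E
```

```text
oDone mom [0.5485 0.0857] rect [0.5482 0.0855] size mm 46.8 81.6 area-d 64.8 yaw -0.142
oDone mom [0.5491 0.0857] rect [0.55   0.0856] size mm 46.2 77.4 area-d 63.4 yaw -0.142
oDone mom [0.5487 0.0861] rect [0.5499 0.0861] size mm 45.1 75.7 area-d 62.1 yaw -0.157
[-7.08388114e-02  2.68366414e-01 -2.10127390e-04]
```

```bash
python3 - <<'E'
from h import *
m=np.load('m_oDone.npy',allow_pickle=True).item()
im=cv2.imread('pics/oDone.png')
for z in(.058,.062):
    p=onz(m,[(320,181),(329,293),(285,230),(363,245)],z);print(z,p.round(4).tolist(),(p[0]+p[1])/2,np.linalg.norm(p[0]-p[1]),np.linalg.norm(p[2]-p[3]))
print(im[176:192,322].tolist(), im[284:298,328].tolist())
E
python3 jog.py '[{"turn_vec":[0,0,-0.14],"pos":[-0.013,0.05,0],"jaw":0.085},{"turn_vec":[0,0,-0.281],"pos":[-0.025,0.095,0],"jaw":0.085},{"turn_vec":[0,0,-0.281],"pos":[-0.038,0.14,0],"jaw":0.085},{"turn_vec":[0,0,-0.281],"pos":[-0.05,0.185,0],"jaw":0.085},{"turn_vec":[0,0,-0.281],"pos":[-0.06,0.23,0],"jaw":0.085}]'; python3 -c "
from h import *
print(tool([.402,-.151,.161]))"
```

```text
0.058 [[0.5791, 0.0802, 0.058], [0.5086, 0.0948, 0.058], [0.5562, 0.1092, 0.058], [0.5337, 0.0657, 0.058]] [0.54381426 0.08748821 0.058     ] 0.07197952302097936 0.04892877932952268
0.062 [[0.5796, 0.08, 0.062], [0.5103, 0.0943, 0.062], [0.5571, 0.1085, 0.062], [0.535, 0.0658, 0.062]] [0.54494098 0.08716437 0.062     ] 0.07081263841315455 0.04813557819282396
[[120, 115, 113], [122, 116, 113], [120, 115, 114], [128, 122, 120], [143, 135, 134], [155, 146, 145], [179, 169, 167], [201, 191, 189], [200, 189, 187], [160, 152, 151], [115, 114, 114], [93, 95, 99], [90, 94, 97], [91, 95, 100], [102, 108, 112], [117, 124, 130]] [[93, 89, 88], [93, 89, 87], [93, 89, 87], [93, 88, 86], [94, 90, 87], [97, 93, 90], [110, 104, 102], [129, 122, 121], [142, 136, 133], [135, 125, 123], [111, 102, 95], [97, 86, 76], [95, 83, 73], [96, 83, 74]]
time: 11.15
eef_pos: [0.4213, -0.1179, 0.1599]
tool_rot: [-3.141, -0.001, 0.004]
ft_force: [0.0, -1.3, -0.5]
opening: 0.085
grasp_force: 0.0
[-0.01929097  0.03305842 -0.00111443]
```

The oval is seated: its length comes out at 72.0 mm with the rim at z=58 mm, and the centre is within 1 mm. On to the large ring.

```bash

python3 jog.py '[{"pos":[-0.019,0.033,0],"jaw":0.085},{"pos":[-0.019,0.033,0],"jaw":0.085},{"pos":[-0.019,0.033,0],"jaw":0.085},{"pos":[-0.019,0.033,0],"jaw":0.085}]'>/dev/null; python3 look.py lR
python3 - <<'E'
from h import *
im=cv2.imread('pics/lR.png');m=np.load('m_lR.npy',allow_pickle=True).item()
for t in(115,130,150,165):
    rims(im,m,{'lR':((.402,-.151),0)},z=.05,box=.045,thr=lambda v:(v[...,2]>t)&(v[...,1]<45))
cv2.imwrite('pics/v4.png',np.hstack([cv2.resize(cv2.imread('pics/p_lR.png'),(360,360)),cv2.resize(im,(440,330))[:330].copy() if 0 else cv2.copyMakeBorder(cv2.resize(im,(440,330)),0,30,0,0,0)]))
E
```

```text
at [ 0.4044 -0.1493  0.1606] 0.014
lR mom [ 0.4048 -0.1553] rect [ 0.4047 -0.1564] size mm 64.8 70.0 area-d 67.5 yaw -0.41
lR mom [ 0.4049 -0.1553] rect [ 0.4048 -0.1565] size mm 64.8 69.7 area-d 67.4 yaw -0.41
lR mom [ 0.403  -0.1555] rect [ 0.4027 -0.1554] size mm 65.0 65.1 area-d 65.1 yaw -0.738
lR mom [ 0.4029 -0.1555] rect [ 0.4027 -0.1554] size mm 64.5 64.4 area-d 64.7 yaw 0.838
```

View pics/v4.png

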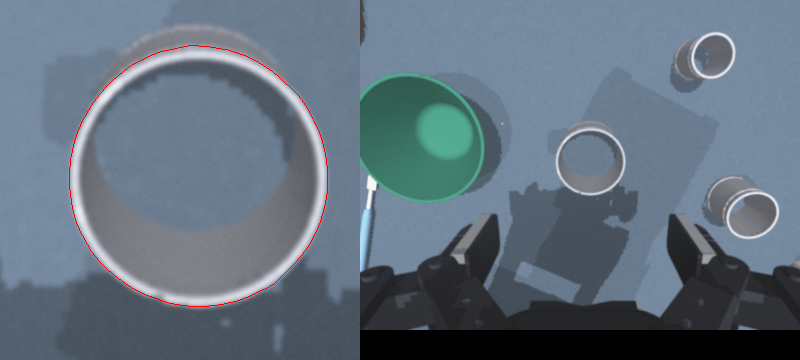

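The large ring's rim is cleanly outlined, at (590,160) in the right half of the picture: 64.5 mm across, centre (0.4028, -0.1555). The fingers clear the bowl.

```bash

python3 jog.py '[{"pos":[-0.0016,0.006,0.02],"jaw":0.085},{"pos":[-0.0016,0.006,0.06],"jaw":0.085},{"pos":[-0.0016,0.006,0.1],"jaw":0.085},{"pos":[-0.0016,0.006,0.13],"jaw":0.085},{"pos":[-0.0016,0.006,0.147],"jaw":0.085}]'
python3 jog.py '[{"jaw":0.085},{"jaw":0.085},{"jaw":0.05},{"jaw":0.05},{"jaw":0.05}]'
python3 jog.py '[{"jaw":0.05},{"jaw":0.05}]'
python3 jog.py '[{"pos":[0,0,-0.01],"jaw":0.05},{"pos":[0,0,-0.04],"jaw":0.05},{"pos":[0,0,-0.08],"jaw":0.05},{"pos":[0,0,-0.1],"jaw":0.05},{"pos":[0,0,-0.1],"jaw":0.05}]'
python3 -c "
from h import *
print(tool([.3555,.3073,.113]))"
```

```text
time: 12.1
eef_pos: [0.4021, -0.1545, 0.0119]
tool_rot: [-3.14, -0.002, 0.004]
ft_force: [-0.7, 0.2, 0.5]
opening: 0.0847
grasp_force: 0.0
time: 12.6
eef_pos: [0.4034, -0.1561, 0.0157]
tool_rot: [3.141, -0.001, 0.003]
ft_force: [-1.6, 3.1, 12.5]
opening: 0.0632
grasp_force: 62.9
time: 12.8
eef_pos: [0.4034, -0.1561, 0.0157]
tool_rot: [3.141, -0.001, 0.003]
ft_force: [-1.3, 3.4, 10.6]
opening: 0.063
grasp_force: 62.9
time: 13.3
eef_pos: [0.4041, -0.1567, 0.1175]
tool_rot: [3.139, -0.001, 0.008]
ft_force: [0.8, 0.3, -2.4]
opening: 0.0628
grasp_force: 66.9
[-0.0487636  -0.4639868   0.00292367]
```

```bash

python3 jog.py '[{"pos":[0,-0.045,0],"jaw":0.05},{"pos":[-0.01,-0.09,0],"jaw":0.05},{"pos":[-0.015,-0.135,0],"jaw":0.05},{"pos":[-0.02,-0.18,0],"jaw":0.05},{"pos":[-0.025,-0.225,0],"jaw":0.05}]'>/dev/null
python3 jog.py '[{"pos":[-0.005,-0.045,0],"jaw":0.05},{"pos":[-0.01,-0.09,0],"jaw":0.05},{"pos":[-0.015,-0.135,0],"jaw":0.05},{"pos":[-0.02,-0.18,0],"jaw":0.05},{"pos":[-0.023,-0.235,0],"jaw":0.05}]' >/dev/null
python3 jog.py '[{"jaw":0.05},{"jaw":0.05},{"jaw":0.05}]'
python3 -c "
from h import *
print(tool([.3561,.3073,.0237]))"; python3 look.py hold2; python3 - <<'E'
from h import *
im=cv2.imread('pics/hold2.png');m=np.load('m_hold2.npy',allow_pickle=True).item();s=ctrl.read_state();p=s['eef_pos']
for t in(150,165):
    rims(im,m,{'hold2':((p[0],p[1]),0)},z=p[2]-.0157+.05,box=.045,thr=lambda v:(v[...,2]>t)&(v[...,1]<45))
cv2.imwrite('pics/v5.png',np.hstack([cv2.resize(cv2.imread('pics/p_hold2.png'),(360,360)),cv2.copyMakeBorder(cv2.resize(im,(440,330)),0,30,0,0,0)]))
E
```

```text
time: 14.6
eef_pos: [0.3548, 0.2979, 0.1138]
tool_rot: [3.141, -0.002, -0.002]
ft_force: [-0.1, -0.9, -1.6]
opening: 0.063
grasp_force: 67.2
[ 0.00135597 -0.00943366  0.09008233]
at [0.3548 0.2979 0.1138] 0.018
hold2 mom [0.3716 0.2979] rect [0.3736 0.2979] size mm 61.3 25.4 area-d 38.7 yaw 1.55
hold2 mom [0.3717 0.2979] rect [0.3737 0.2978] size mm 61.0 24.9 area-d 38.3 yaw 1.55
```

View pics/v5.png

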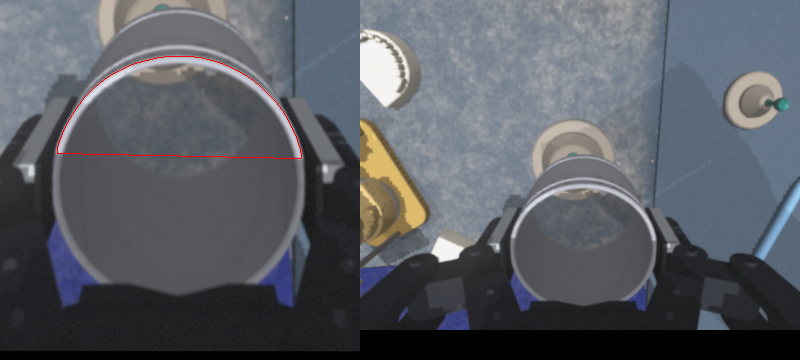

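The large ring is held level and centred in the hand; the far rim gives a tool-x offset of about -1 mm. Now I'll lower it.

```bash

python3 jog.py '[{"pos":[0.0015,-0.0094,0.01],"jaw":0.05},{"pos":[0.0015,-0.0094,0.025],"jaw":0.05},{"pos":[0.0015,-0.0094,0.04],"jaw":0.05},{"pos":[0.0015,-0.0094,0.055],"jaw":0.05},{"pos":[0.0015,-0.0094,0.07],"jaw":0.05}]'>/dev/null
python3 jog.py '[{"pos":[0,0,0.006],"jaw":0.05},{"pos":[0,0,0.01],"jaw":0.05},{"pos":[0,0,0.013],"jaw":0.05},{"pos":[0,0,0.015],"jaw":0.05},{"pos":[0,0,0.015],"jaw":0.05}]'
python3 -c "
from h import *
print(tool([.3563,.3073,.0237]))"
```

```text
time: 15.65
eef_pos: [0.3568, 0.3084, 0.0294]
tool_rot: [-3.141, 0.001, -0.0]
ft_force: [0.0, 0.5, -0.7]
opening: 0.0631
grasp_force: 67.2
[-0.00054557  0.00109267  0.00573082]
```

```bash

python3 jog.py '[{"pos":[-0.0003,0.0009,0.0015],"jaw":0.05},{"pos":[-0.0003,0.0009,0.003],"jaw":0.05},{"pos":[-0.0003,0.0009,0.0045],"jaw":0.05},{"pos":[-0.0003,0.0009,0.006],"jaw":0.05},{"pos":[-0.0003,0.0009,0.006],"jaw":0.05}]'
python3 jog.py '[{"pos":[0,0,0.0005],"jaw":0.05},{"pos":[0,0,0.0005],"jaw":0.05}]'
```

```text
time: 16.15
eef_pos: [0.3564, 0.3075, 0.0238]
tool_rot: [3.142, -0.001, 0.0]
ft_force: [-2.9, -1.7, 8.1]
opening: 0.0631
grasp_force: 68.4
time: 16.35
eef_pos: [0.3565, 0.3075, 0.0237]
tool_rot: [-3.142, 0.001, -0.0]
ft_force: [-5.0, -3.3, 17.7]
opening: 0.0628
grasp_force: 69.5
```

Seated at the expected height. I'll release, rise and look.

```bash

python3 jog.py '[{"jaw":0.075},{"jaw":0.085},{"jaw":0.085},{"pos":[0,0,-0.02],"jaw":0.085},{"pos":[0,0,-0.05],"jaw":0.085}]'>/dev/null
python3 jog.py '[{"pos":[0,0,-0.045],"jaw":0.085},{"pos":[0,0,-0.09],"jaw":0.085},{"pos":[0,0,-0.09],"jaw":0.085},{"pos":[0,0,-0.09],"jaw":0.085}]'
python3 look.py lDone; python3 - <<'E'
from h import *
im=cv2.imread('pics/lDone.png');m=np.load('m_lDone.npy',allow_pickle=True).item()
for t in(150,165,180):
    rims(im,m,{'lDone':((.3555,.3073),0)},z=.058,box=.045,thr=lambda v:(v[...,2]>t)&(v[...,1]<35))
cv2.imwrite('pics/v6.png',np.hstack([cv2.resize(cv2.imread('pics/p_lDone.png'),(360,360)),cv2.copyMakeBorder(cv2.resize(im,(440,330)),0,30,0,0,0)]))
print(tool([.348,-.306,.161]))
E
```

```text
time: 17.25
eef_pos: [0.3567, 0.3076, 0.1634]
tool_rot: [-3.141, 0.001, -0.002]
ft_force: [0.3, -0.4, 0.9]
opening: 0.0851
grasp_force: 0.0
at [0.3567 0.3076 0.1634] 0.039
lDone mom [0.3605 0.3085] rect [0.3612 0.3082] size mm 74.2 71.1 area-d 73.3 yaw 0.277
lDone mom [0.361  0.3078] rect [0.3625 0.3081] size mm 71.5 64.3 area-d 69.2 yaw 0.021
lDone mom [0.3562 0.308 ] rect [0.3573 0.3079] size mm 60.6 63.4 area-d 63.1 yaw -1.551
[-0.00783527  0.61322934  0.00151768]
```

View pics/v6.png

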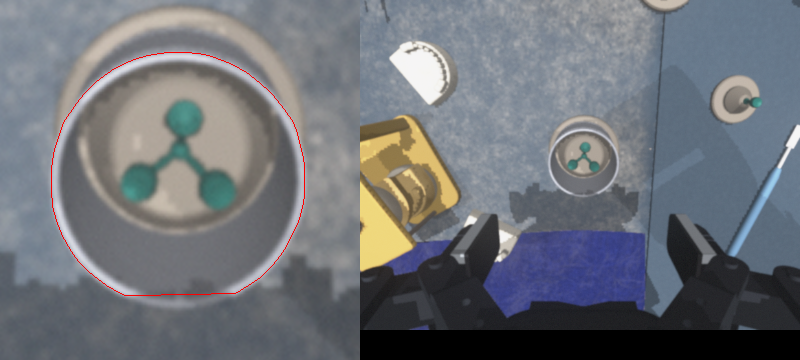

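The large ring is seated: rows 52 to 306 give 63.5 mm at z=58 mm, centred at about (0.3557, 0.308). On to the medium ring.

```bash

python3 jog.py '[{"pos":[0,0.045,0],"jaw":0.085},{"pos":[0,0.09,0],"jaw":0.085},{"pos":[0,0.135,0],"jaw":0.085},{"pos":[0,0.18,0],"jaw":0.085},{"pos":[0,0.225,0],"jaw":0.085}]'>/dev/null
python3 jog.py '[{"pos":[0,0.045,0],"jaw":0.085},{"pos":[0,0.09,0],"jaw":0.085},{"pos":[0,0.135,0],"jaw":0.085},{"pos":[0,0.18,0],"jaw":0.085},{"pos":[0,0.225,0],"jaw":0.085}]'>/dev/null
python3 jog.py '[{"pos":[0,0.045,0],"jaw":0.085},{"pos":[-0.004,0.09,0],"jaw":0.085},{"pos":[-0.008,0.135,0],"jaw":0.085},{"pos":[-0.008,0.163,0],"jaw":0.085},{"pos":[-0.008,0.163,0],"jaw":0.085}]'>/dev/null
python3 jog.py '[{"jaw":0.085},{"jaw":0.085}]'; python3 -c "
from h import *
print(tool([.348,-.306,.161]))"
```

```text
time: 19.0
eef_pos: [0.3478, -0.3044, 0.1619]
tool_rot: [-3.14, -0.0, 0.002]
ft_force: [0.5, -0.4, -1.6]
opening: 0.085
grasp_force: 0.0
[0.00020461 0.00164755 0.00091315]
```

```bash
python3 look.py mR
python3 - <<'E'
from h import *
im=cv2.imread('pics/mR.png');m=np.load('m_mR.npy',allow_pickle=True).item()
for t in(150,165,175):
    rims(im,m,{'mR':((.348,-.306),0)},z=.05,box=.045,thr=lambda v:(v[...,2]>t)&(v[...,1]<45))
E
```

```text
at [ 0.3478 -0.3044  0.1619] 0.012
mR mom [ 0.3494 -0.3135] rect [ 0.3492 -0.3136] size mm 51.0 51.3 area-d 51.3 yaw -0.606
mR mom [ 0.3492 -0.3135] rect [ 0.349  -0.3136] size mm 50.4 50.8 area-d 50.8 yaw -0.588
mR mom [ 0.3492 -0.3135] rect [ 0.3492 -0.3136] size mm 50.5 49.8 area-d 50.3 yaw 0.0
```

Clean 50 mm circle at (0.3492, -0.3135). I'll grasp it.

```bash

python3 jog.py '[{"pos":[0.0014,0.009,0.02],"jaw":0.085},{"pos":[0.0014,0.009,0.06],"jaw":0.085},{"pos":[0.0014,0.009,0.1],"jaw":0.085},{"pos":[0.0014,0.009,0.13],"jaw":0.085},{"pos":[0.0014,0.009,0.148],"jaw":0.085}]'>/dev/null
python3 jog.py '[{"jaw":0.085},{"jaw":0.085},{"jaw":0.035},{"jaw":0.035},{"jaw":0.035}]'
python3 jog.py '[{"jaw":0.035},{"jaw":0.035}]'
python3 jog.py '[{"pos":[0,0,-0.01],"jaw":0.035},{"pos":[0,0,-0.04],"jaw":0.035},{"pos":[0,0,-0.08],"jaw":0.035},{"pos":[0,0,-0.1],"jaw":0.035},{"pos":[0,0,-0.1],"jaw":0.035}]'
python3 -c "
from h import *
print(tool([.522,.2308,.114]))"
```

```text
time: 20.05
eef_pos: [0.3499, -0.3149, 0.016]
tool_rot: [3.14, -0.001, 0.002]
ft_force: [-1.6, 3.2, 11.7]
opening: 0.0492
grasp_force: 59.8
time: 20.25
eef_pos: [0.3499, -0.3149, 0.016]
tool_rot: [3.14, -0.001, 0.002]
ft_force: [-1.2, 2.1, 12.2]
opening: 0.0491
grasp_force: 60.0
time: 20.75
eef_pos: [0.3505, -0.3157, 0.1179]
tool_rot: [3.137, -0.001, 0.006]
ft_force: [1.2, -0.7, -2.0]
opening: 0.0488
grasp_force: 62.3
[ 0.17122585 -0.54654501  0.00225682]
```

```bash

python3 jog.py '[{"pos":[0.014,-0.045,0],"jaw":0.035},{"pos":[0.028,-0.09,0],"jaw":0.035},{"pos":[0.042,-0.135,0],"jaw":0.035},{"pos":[0.056,-0.18,0],"jaw":0.035},{"pos":[0.07,-0.225,0],"jaw":0.035}]'>/dev/null
python3 jog.py '[{"pos":[0.014,-0.045,0],"jaw":0.035},{"pos":[0.028,-0.09,0],"jaw":0.035},{"pos":[0.042,-0.135,0],"jaw":0.035},{"pos":[0.056,-0.18,0],"jaw":0.035},{"pos":[0.07,-0.225,0],"jaw":0.035}]'>/dev/null
python3 jog.py '[{"pos":[0.016,-0.045,0],"jaw":0.035},{"pos":[0.032,-0.09,0],"jaw":0.035},{"pos":[0.032,-0.0965,0],"jaw":0.035},{"pos":[0.032,-0.0965,0],"jaw":0.035},{"pos":[0.032,-0.0965,0],"jaw":0.035}]'>/dev/null
python3 jog.py '[{"jaw":0.035},{"jaw":0.035}]'
python3 look.py hold3; python3 - <<'E'
from h import *
im=cv2.imread('pics/hold3.png');m=np.load('m_hold3.npy',allow_pickle=True).item();p=ctrl.read_state()['eef_pos']
print(tool([.5228,.2308,.024]))
for t in(150,165):
    rims(im,m,{'hold3':((p[0],p[1]),0)},z=p[2]-.016+.05,box=.04,thr=lambda v:(v[...,2]>t)&(v[...,1]<45))
k=cv2.imread('pics/p_hold3.png');print(k[:120,160].max(1).tolist())
E
```

```text
time: 22.45
eef_pos: [0.5217, 0.2308, 0.1148]
tool_rot: [3.141, -0.003, -0.0]
ft_force: [-0.2, 0.0, -0.6]
opening: 0.0493
grasp_force: 62.5
at [0.5217 0.2308 0.1148] 0.005
[0.00100238 0.00017122 0.09092041]
hold3 mom [0.5496 0.2605] rect [0.5444 0.2572] size mm 34.8 27.5 area-d 26.9 yaw 0.0
hold3 mom [0.5355 0.2306] rect [0.537  0.2306] size mm 46.8 18.0 area-d 28.3 yaw 1.538
[118, 108, 96, 89, 91, 97, 107, 116, 130, 153, 173, 174, 149, 125, 117, 117, 117, 117, 117, 118, 118, 116, 117, 118, 118, 118, 118, 116, 116, 117, 117, 117, 118, 119, 119, 119, 118, 118, 116, 117, 119, 118, 118, 118, 118, 119, 118, 118, 118, 128, 150, 175, 189, 187, 165, 138, 121, 118, 118, 117, 118, 126, 144, 255, 188, 201, 210, 214, 210, 196, 170, 138, 117, 112, 116, 118, 120, 119, 118, 115, 113, 115, 114, 113, 115, 116, 118, 118, 117, 116, 115, 114, 113, 113, 114, 116, 120, 122, 120, 119, 118, 118, 118, 119, 119, 120, 119, 117, 116, 117, 115, 114, 116, 115, 114, 115, 116, 116, 115, 112]
```

The in-hand offset of -0.6 mm agrees with the estimate. Now I'll lower it.

```bash

python3 jog.py '[{"pos":[0.001,0,0.01],"jaw":0.035},{"pos":[0.001,0,0.025],"jaw":0.035},{"pos":[0.001,0,0.04],"jaw":0.035},{"pos":[0.001,0,0.055],"jaw":0.035},{"pos":[0.001,0,0.07],"jaw":0.035}]'>/dev/null
python3 jog.py '[{"pos":[0,0,0.006],"jaw":0.035},{"pos":[0,0,0.01],"jaw":0.035},{"pos":[0,0,0.013],"jaw":0.035},{"pos":[0,0,0.016],"jaw":0.035},{"pos":[0,0,0.016],"jaw":0.035}]'
python3 -c "
from h import *
print(tool([.5228,.2308,.024]))"
```

```text
time: 23.5
eef_pos: [0.5228, 0.2319, 0.0288]
tool_rot: [-3.142, 0.001, -0.0]
ft_force: [-0.4, -0.3, -0.7]
opening: 0.0489
grasp_force: 62.5
[-1.64419939e-05  1.06497274e-03  4.79280945e-03]
```

```bash

python3 jog.py '[{"pos":[0,0.001,0.0015],"jaw":0.035},{"pos":[0,0.001,0.003],"jaw":0.035},{"pos":[0,0.001,0.004],"jaw":0.035},{"pos":[0,0.001,0.0055],"jaw":0.035},{"pos":[0,0.001,0.0055],"jaw":0.035}]'
```

```text
time: 24.0
eef_pos: [0.5229, 0.2309, 0.0241]
tool_rot: [3.142, -0.001, 0.0]
ft_force: [-3.9, -2.2, 10.2]
opening: 0.049
grasp_force: 63.7
```

Contact at the right height. I'll release, rise and look.

```bash

python3 jog.py '[{"jaw":0.06},{"jaw":0.075},{"jaw":0.075},{"pos":[0,0,-0.02],"jaw":0.075},{"pos":[0,0,-0.05],"jaw":0.085}]'>/dev/null
python3 jog.py '[{"pos":[0,0,-0.045],"jaw":0.085},{"pos":[0,0,-0.088],"jaw":0.085},{"pos":[0,0,-0.088],"jaw":0.085},{"pos":[0,0,-0.088],"jaw":0.085}]'
python3 look.py mDone; python3 - <<'E'
from h import *
im=cv2.imread('pics/mDone.png');m=np.load('m_mDone.npy',allow_pickle=True).item()
rims(im,m,{'mDone':((.522,.2308),0)},z=.058,box=.045,thr=lambda v:(v[...,2]>180)&(v[...,1]<35))
cv2.imwrite('pics/v7.png',np.hstack([cv2.resize(cv2.imread('pics/p_mDone.png'),(360,360)),cv2.copyMakeBorder(cv2.resize(im,(440,330)),0,30,0,0,0)]))
print(tool([.495,-.256,.161]))
E
```

```text
time: 24.9
eef_pos: [0.523, 0.2309, 0.1618]
tool_rot: [-3.141, 0.001, -0.002]
ft_force: [0.1, 0.4, -1.0]
opening: 0.0848
grasp_force: 0.0
at [0.523  0.2309 0.1618] 0.037
mDone mom [0.522  0.2313] rect [0.5221 0.2312] size mm 49.4 49.1 area-d 49.4 yaw 1.518
[-2.71632287e-02  4.86737074e-01 -2.25727000e-04]
```

View pics/v7.png

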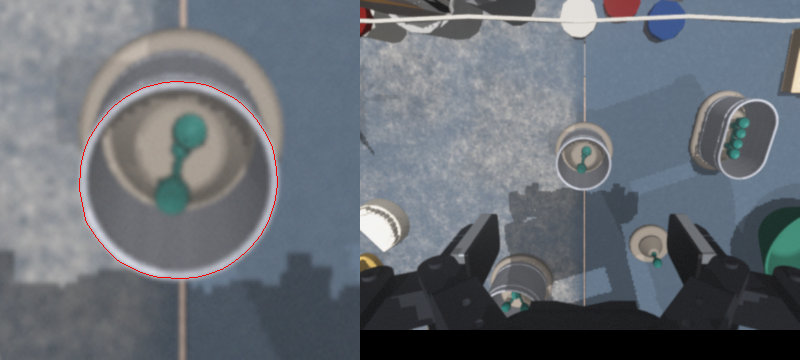

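The medium ring is seated: its rim circle is centred at (178,180) in the patch, which gives (0.522, 0.231). The oval and large rings also look right. Now the small ring.

```bash

python3 jog.py '[{"pos":[0,0.045,0],"jaw":0.085},{"pos":[0,0.09,0],"jaw":0.085},{"pos":[-0.01,0.135,0],"jaw":0.085},{"pos":[-0.01,0.18,0],"jaw":0.085},{"pos":[-0.01,0.225,0],"jaw":0.085}]'>/dev/null
python3 jog.py '[{"pos":[0,0.045,0],"jaw":0.085},{"pos":[0,0.09,0],"jaw":0.085},{"pos":[-0.01,0.135,0],"jaw":0.085},{"pos":[-0.01,0.18,0],"jaw":0.085},{"pos":[-0.017,0.225,0],"jaw":0.085}]'>/dev/null
python3 jog.py '[{"pos":[0,0.037,0],"jaw":0.085},{"pos":[0,0.037,0],"jaw":0.085},{"pos":[0,0.037,0],"jaw":0.085},{"pos":[0,0.037,0],"jaw":0.085}]'
python3 look.py sR
python3 - <<'E'
from h import *
im=cv2.imread('pics/sR.png');m=np.load('m_sR.npy',allow_pickle=True).item()
for t in(150,165,175):
    rims(im,m,{'sR':((.495,-.256),0)},z=.05,box=.035,thr=lambda v:(v[...,2]>t)&(v[...,1]<45))
E
```

```text
time: 26.35
eef_pos: [0.4952, -0.255, 0.1603]
tool_rot: [-3.14, -0.0, 0.003]
ft_force: [0.2, -0.9, 0.4]
opening: 0.0852
grasp_force: 0.0
at [ 0.4952 -0.255   0.1603] 0.013
sR mom [ 0.4952 -0.2563] rect [ 0.495  -0.2564] size mm 37.1 37.7 area-d 37.5 yaw -0.719
sR mom [ 0.4951 -0.2564] rect [ 0.4949 -0.2564] size mm 36.4 36.8 area-d 36.9 yaw -0.785
sR mom [ 0.4948 -0.2563] rect [ 0.4948 -0.2563] size mm 36.1 36.2 area-d 36.3 yaw -0.785
```

```bash

python3 jog.py '[{"pos":[0,0.001,0.02],"jaw":0.085},{"pos":[0,0.001,0.06],"jaw":0.085},{"pos":[0,0.001,0.1],"jaw":0.085},{"pos":[0,0.001,0.13],"jaw":0.085},{"pos":[0,0.001,0.147],"jaw":0.085}]'>/dev/null
python3 jog.py '[{"jaw":0.085},{"jaw":0.085},{"jaw":0.025},{"jaw":0.025},{"jaw":0.025}]'
python3 jog.py '[{"jaw":0.025},{"jaw":0.025},{"jaw":0.025},{"jaw":0.025}]'
python3 jog.py '[{"pos":[0,0,-0.01],"jaw":0.025},{"pos":[0,0,-0.04],"jaw":0.025},{"pos":[0,0,-0.08],"jaw":0.025},{"pos":[0,0,-0.1],"jaw":0.025},{"pos":[0,0,-0.1],"jaw":0.025}]'
python3 -c "
from h import *
print(tool([.4093,.1528,.114]))"
```

```text
time: 27.4
eef_pos: [0.4959, -0.2573, 0.0151]
tool_rot: [3.141, -0.001, 0.002]
ft_force: [-0.5, -0.0, -0.1]
opening: 0.0438
grasp_force: 0.0
time: 27.8
eef_pos: [0.4958, -0.2573, 0.0152]
tool_rot: [3.141, -0.001, 0.001]
ft_force: [-2.0, 2.0, 8.5]
opening: 0.0354
grasp_force: 59.0
time: 28.3
eef_pos: [0.4969, -0.258, 0.1178]
tool_rot: [3.139, -0.001, 0.007]
ft_force: [0.4, 0.1, 0.0]
opening: 0.0353
grasp_force: 59.9
[-0.08779515 -0.4107489   0.0021338 ]
```

```bash

python3 jog.py '[{"pos":[-0.008,-0.045,0],"jaw":0.025},{"pos":[-0.018,-0.09,0],"jaw":0.025},{"pos":[-0.028,-0.135,0],"jaw":0.025},{"pos":[-0.038,-0.18,0],"jaw":0.025},{"pos":[-0.048,-0.225,0],"jaw":0.025}]'>/dev/null
python3 jog.py '[{"pos":[-0.01,-0.045,0],"jaw":0.025},{"pos":[-0.02,-0.09,0],"jaw":0.025},{"pos":[-0.03,-0.135,0],"jaw":0.025},{"pos":[-0.039,-0.18,0],"jaw":0.025},{"pos":[-0.039,-0.1855,0],"jaw":0.025}]'>/dev/null
python3 jog.py '[{"jaw":0.025},{"jaw":0.025},{"jaw":0.025},{"jaw":0.025}]'
python3 look.py hold4; python3 - <<'E'
from h import *
im=cv2.imread('pics/hold4.png');m=np.load('m_hold4.npy',allow_pickle=True).item();p=ctrl.read_state()['eef_pos']
print(tool([.4102,.1528,.0232]))
rims(im,m,{'hold4':((p[0],p[1]),0)},z=p[2]-.0152+.05,box=.04,thr=lambda v:(v[...,2]>165)&(v[...,1]<45))
k=cv2.imread('pics/p_hold4.png');print(k[:120,160].max(1).tolist())
E
```

```text
time: 29.7
eef_pos: [0.409, 0.1524, 0.1142]
tool_rot: [3.142, -0.004, -0.0]
ft_force: [0.3, 1.0, -1.7]
opening: 0.0353
grasp_force: 60.2
at [0.409  0.1524 0.1142] 0.006
[ 0.00127426 -0.00024551  0.0910443 ]
hold4 mom [0.42  0.152] rect [0.421  0.1519] size mm 31.3 10.4 area-d 17.4 yaw 1.512
[186, 184, 172, 146, 128, 121, 119, 107, 95, 92, 99, 111, 122, 131, 129, 122, 110, 100, 97, 99, 99, 100, 102, 105, 111, 120, 125, 129, 140, 167, 197, 206, 185, 154, 134, 129, 129, 128, 128, 129, 130, 129, 129, 128, 129, 129, 129, 128, 128, 128, 127, 127, 129, 129, 127, 128, 129, 128, 127, 128, 128, 127, 128, 127, 126, 127, 128, 127, 128, 128, 128, 129, 130, 129, 129, 133, 143, 169, 199, 216, 214, 193, 157, 136, 129, 128, 127, 127, 128, 130, 142, 255, 191, 208, 217, 223, 226, 223, 213, 184, 148, 120, 108, 106, 106, 105, 106, 108, 108, 107, 107, 105, 105, 106, 107, 108, 108, 107, 107, 108]
```

The offset agrees at -0.8 mm. Now I'll lower it.

```bash

python3 jog.py '[{"pos":[0.0012,0,0.01],"jaw":0.025},{"pos":[0.0012,0,0.025],"jaw":0.025},{"pos":[0.0012,0,0.04],"jaw":0.025},{"pos":[0.0012,0,0.055],"jaw":0.025},{"pos":[0.0012,0,0.07],"jaw":0.025}]'>/dev/null
python3 jog.py '[{"pos":[0,0,0.006],"jaw":0.025},{"pos":[0,0,0.01],"jaw":0.025},{"pos":[0,0,0.013],"jaw":0.025},{"pos":[0,0,0.016],"jaw":0.025},{"pos":[0,0,0.016],"jaw":0.025}]'
python3 -c "
from h import *
print(tool([.4102,.1528,.0232]))"
```

```text
time: 30.75
eef_pos: [0.41, 0.1534, 0.0283]
tool_rot: [-3.142, 0.001, -0.0]
ft_force: [-0.4, -0.3, -0.8]
opening: 0.0353
grasp_force: 60.1
[0.00018472 0.00062465 0.00508836]
```

```bash

python3 jog.py '[{"pos":[0,0.0005,0.0015],"jaw":0.025},{"pos":[0,0.0005,0.003],"jaw":0.025},{"pos":[0,0.0005,0.0045],"jaw":0.025},{"pos":[0,0.0005,0.0058],"jaw":0.025},{"pos":[0,0.0005,0.0058],"jaw":0.025}]'
```

```text
time: 31.25
eef_pos: [0.41, 0.1529, 0.0231]
tool_rot: [3.142, -0.001, 0.0]
ft_force: [-4.3, -0.7, 14.0]
opening: 0.0353
grasp_force: 61.8
```

```bash

python3 jog.py '[{"jaw":0.055},{"jaw":0.065},{"jaw":0.065},{"pos":[0,0,-0.02],"jaw":0.065},{"pos":[0,0,-0.05],"jaw":0.085}]'>/dev/null
python3 jog.py '[{"pos":[0,0,-0.045],"jaw":0.085},{"pos":[0,0,-0.088],"jaw":0.085},{"pos":[0,0,-0.13],"jaw":0.085},{"pos":[0,0,-0.13],"jaw":0.085},{"pos":[0,0,-0.13],"jaw":0.085}]'
python3 jog.py '[{"jaw":0.085},{"jaw":0.085},{"jaw":0.085}]' >/dev/null
python3 look.py sDone; python3 - <<'E'
from h import *
im=cv2.imread('pics/sDone.png');m=np.load('m_sDone.npy',allow_pickle=True).item()
rims(im,m,{'sDone':((.4093,.1528),0)},z=.058,box=.04,thr=lambda v:(v[...,2]>180)&(v[...,1]<35))
cv2.imwrite('pics/v8.png',np.hstack([cv2.resize(cv2.imread('pics/p_sDone.png'),(300,300)),cv2.resize(im,(400,300))]))
E
```

```text
time: 32.25
eef_pos: [0.41, 0.1529, 0.2028]
tool_rot: [-3.141, 0.001, -0.002]
ft_force: [-0.7, 0.1, -0.8]
opening: 0.0851
grasp_force: 0.0
at [0.4095 0.1528 0.2015] 0.006
sDone mom [0.4146 0.1532] rect [0.4147 0.1533] size mm 36.7 47.8 area-d 42.9 yaw -0.073
```

View pics/v8.png

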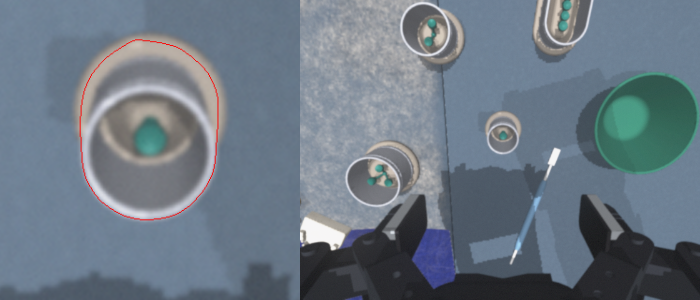

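The small ring's rim spans rows 83 to 218 in the patch. That is 36.0 mm at z=58 mm, centred on the former, so it is seated. The other three rings stand in place, the bowl is undisturbed, and the arm is clear.

```bash
python3 -c "
from cell import ctrl
print(ctrl.sign_off())"
```

```text
the job is handed in; nothing more can be done
None
```

All four rings were lowered onto their own formers and released, each about 1 mm or less off centre in the wrist-camera checks; the job is handed in at about 32 s, but no verdict came back.

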